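# Sweep the spare jar lids off the packing board into the tray

## Robot

A 6-joint arm with a two-finger parallel gripper is mounted at the origin on the work surface. World frame = base frame: x ahead of the robot, y to its left, z up, the work surface at z = 0. Lengths are in m, angles in degrees, forces in N, time in s.
With the tool pointing down it reaches from about 0.35 to 0.775 m from the base axis. Payload 5.5 kg.
Tool frame: the origin (TCP) lies on the mounting face of the last link; the fingertips stand 173 mm ahead of it and the grasp point (between the pads) lies 155 mm ahead of it (robot.hold_point_z is the distance from the TCP to the grasp point, in m); z points along the fingers, y is the line along which they close (so a half turn about z gives the same grasp; the last joint's range is limited). The gripper opens to 85 mm and grips with 20 to 120 N. Pads are 22 mm wide; open, the fingers measure 114 mm over their backs; the gripper's body (76 mm by 85 mm) begins 54 mm behind the grasp point. The pads swing forward as they close: fully open they stand 13 mm farther back than shut.
Start: joints at [-74.633, 17.945, 2.641, 74.691, 0, 82.002], TCP at [0.228, -0.528, 0.405] pointing down, gripper open.
Joint ranges: [-158.12, 158.12], [-49.38, 96.58], [-58.88, 72.47], [-126.05, 133.96], [-84.25, 85.87], [-180, 180]. Speed limits (degrees/s): [147.25, 147.25, 180, 180, 180, 180].

## Interface

Orientations are given as a 3x3 rotation matrix whose columns are the frame's x, y, z axes.
In Python, from rig import robot gives the robot as it stands.
- The arm moves only by the shell command python3 -m handwheel 'ROWS'. ROWS is a JSON object of lists of equal length, an entry for each row: "gripper": the opening, from -1 (shut) to 1 (fully open); "slide": the shift along the tool's x, y, z as a fraction of full scale, a list of three; "delta_rot": the turn, a rotation vector about the tool's x, y, z as a fraction of full scale, a list of three. In form: {"gripper": [gripper, ...], "slide": [[x, y, z], ...], "delta_rot": [[wx, wy, wz], ...]}. A call has 1 to 8 rows; each row shifts and turns the commanded pose from where the row before left it, along the tool's axes as they then stand; what a row does not reach is not made up. Full scale, the value 1, is 250 mm for a shift and 360 degrees for a turn. A row lasts 1/10 s, in which the tool goes at most 50 mm and 8.59 degrees, less where a joint would pass 70% of its speed; a pose out of reach is approached as far as the arm can. A call with a number of a shift or a turn outside -1 to 1 is refused whole. A call with a gripper value outside its range is refused whole. The fingers move at their own pace and stop on an object; the grip force is fixed at half the most. Time passes only in rows, so rows that do not move let the fingers close. It gives the time, the measured TCP pose, the force, the opening and the grip force at its end, in the units of the state.
- robot.get_obs(): the state, without advancing time (a new reading comes with each control period).
- robot.camera(name): name is "scene" or "top"; returns (picture, depth): 384x512x3 uint8, red, green, blue; 384x512 float32, m along the optical axis (not along the pixel's ray), 0 where there is no reading.
- robot.camera_info(name): a dict with "vertical_fov" (degrees; the focal length in pixels is half the picture's height over the tangent of half this angle, whatever the lens; pixels are square), "cx", "cy" (the principal point, pixels), "R" (3x3) and "t" (3): a world point X has camera coordinates R X + t. Camera axes: x right, y down, z forward; pixel columns grow to the right and rows downward; lengths in m; the calibration is good to about 2 mm. A picture is of the moment at which its call begins. camera_info takes no time and is no camera call.
- robot.finish_job(): hands the job in; it is judged then, once.
The state is a dict: "time_s": time; "joints": joint angles; "joint_vel": joint speeds; "effort": joint torques, N m; "eef_pos": TCP position; "tcp_rot": TCP orientation; "force": force on the tool from outside, world axes, zero at the start; "wrist_torque": the same for the moment, N m; "finger_gap": finger opening in m; "gripper_force": force on a finger pad.
Only numpy, scipy, OpenCV 4.12 (cv2) and the standard library are available. Lean on these libraries where they do the work, as an engineer would, in place of code of your own. Each camera call takes 0.05 s, during which the arm holds its last target. There are 200 camera calls.

## Task

Clear the three loose metal jar lids from the wooden board: with your fingertips, sweep them gently along the board and over its end into the white enamel tray, so that all three end up down inside the tray, none hanging over its edge. Only push them: do not pick up, pinch or press down on a lid, and leave the little jars that stand on the board where they are.

Things in the scene. Friction and masses are not known exactly. Their poses are not given: they have to be found in the camera images.
- board: fixed plain wooden board, 280 mm (x) by 380 mm (y) by 15 mm, on cleats, its top 30 mm above the table; origin on the table under its centre. The lids lie in two lanes along y: one at about x = -85 mm, two (one behind the other) at about x = +85 mm; three little jars stand along x = 0 and leave both lanes free
- tray: fixed shallow white enamel tray on the table, 290 mm (x) by 170 mm (y), parallel to the board; its near rim is tucked 15 mm under the board's overhanging +y or -y end (varies; a low crate of potatoes, up to 70 mm high, stands off the other end), so a lid pushed off that end drops in. Rim 13 mm high, walls 4 mm, floor 4 mm thick; origin at the centre of its underside
- lid_a: loose round metal jar lid lying flat, closed side up, 58 mm across, 12 mm thick, about 11 to 22 g; origin at the centre of its underside, z up; all three lids are alike and slide easily on the board
- lid_b: loose round metal jar lid lying flat, closed side up, 58 mm across, 12 mm thick, about 11 to 22 g; origin at the centre of its underside, z up; all three lids are alike and slide easily on the board
- lid_c: loose round metal jar lid lying flat, closed side up, 58 mm across, 12 mm thick, about 11 to 22 g; origin at the centre of its underside, z up; all three lids are alike and slide easily on the board
- pot_a: small sealed jar standing on the board's middle line, between the lids, 48 mm across and 52 mm tall, about 130 g; to be left where it stands; origin at the centre of its underside, z up
- pot_b: small sealed jar standing on the board's middle line, between the lids, 48 mm across and 52 mm tall, about 130 g; to be left where it stands; origin at the centre of its underside, z up
- pot_c: small sealed jar standing on the board's middle line, between the lids, 48 mm across and 52 mm tall, about 130 g; to be left where it stands; origin at the centre of its underside, z up

How it is judged (in metres and radians):
At the end, for the whole second after the job is handed in: Each lid lies at rest inside the tray: its origin within 117 mm (tray x) and 57 mm (tray y) of the tray's centre, underside below 28 mm above the table, tilted less than 0.6 rad (either side up); each little jar within 15 mm of its start and upright (x of lid_a in the frame of tray between -0.117 and 0.117 m and y of lid_a in the frame of tray between -0.057 and 0.057 m and z of each of lid_a, lid_b, lid_c in the frame of tray below 0.028 m and linear speed of each of lid_a, lid_b, lid_c below 0.02 m/s and (angle between lid_a's own z axis and vertical below 0.6 rad or angle between lid_a's own z axis and vertical above 2.54 rad) and x of lid_b in the frame of tray between -0.117 and 0.117 m and y of lid_b in the frame of tray between -0.057 and 0.057 m and (angle between lid_b's own z axis and vertical below 0.6 rad or angle between lid_b's own z axis and vertical above 2.54 rad) and x of lid_c in the frame of tray between -0.117 and 0.117 m and y of lid_c in the frame of tray between -0.057 and 0.057 m and (angle between lid_c's own z axis and vertical below 0.6 rad or angle between lid_c's own z axis and vertical above 2.54 rad) and distance of each of pot_a, pot_b, pot_c from where it was at the start of the episode below 0.015 m and angle between each of pot_a, pot_b, pot_c's own z axis and vertical below 0.2 rad); the robot touches nothing.
It fails at once if a lid is lifted (its underside more than 20 mm above the board's top) (height (world z) of any of lid_a, lid_b, lid_c above 0.05 m).
It fails at once if a lid is pinched or pressed hard (over 15 N from the fingers) (contact force between the fingers and lid_a above 15 N or contact force between the fingers and lid_b above 15 N or contact force between the fingers and lid_c above 15 N).
It fails at once if a little jar on the board is shifted by more than 15 mm or tipped (distance of any of pot_a, pot_b, pot_c from where it was at the start of the episode above 0.015 m or angle between any of pot_a, pot_b, pot_c's own z axis and vertical above 0.3 rad).
It also fails if it takes over 58 s, if anything falls off the work surface, if the arm or the gripper's body presses on something with over 40 N, if the wrist force passes 120 N, or if a joint passes its speed limit or range.

## Working session

There is one attempt and no reset: what is moved stays moved. The work goes in short steps, Python scripts to look and compute and a shell command to move; the robot and the scene stay as the last step left them, time stands still between calls to the robot, and variables do not carry over. Pictures are saved under pics/ and viewed, at most 10 in all, crops included, and the job is handed in when it is done.

```bash
mkdir -p pics; python3 - <<'E'
from rig import robot
import cv2,numpy as np
for n in("top","scene"):
    p,d=robot.camera(n); np.savez(f"{n}0.npz",p=p,d=d)
    cv2.imwrite(f"pics/{n}0.png",p[:,:,::-1]); i=robot.camera_info(n); print(n,i)
o=robot.get_obs(); print(o)
E
ls
```

```text
top {'vertical_fov': 42.62254646526664, 'cx': 259.34495855868533, 'cy': 194.81251807875, 'R': array([[ 0.02739611, -0.99950659, -0.01536338],
       [-0.99096237, -0.02513658, -0.13176395],
       [ 0.13131276,  0.01883435, -0.99116206]]), 't': array([-0.00429078,  0.55779518,  0.80524284])}
scene {'vertical_fov': 50.97039176525992, 'cx': 255.84462824317646, 'cy': 192.4811425637021, 'R': array([[ 0.78725991,  0.61656829,  0.00808537],
       [ 0.461231  , -0.58011486, -0.6713663 ],
       [-0.40925273,  0.532269  , -0.74108158]]), 't': array([-0.45295416, -0.23987455,  1.09449191])}
{'time_s': 0.1, 'joints': array([-7.46338440e+01,  1.79870464e+01,  2.58491239e+00,  7.46911609e+01,
        5.86221675e-04,  8.20007496e+01]), 'joint_vel': array([-0.06222835, -0.15444551,  0.12687413, -0.07680365,  0.05172448,
       -0.09217174]), 'effort': array([ 1.59152281e-03, -4.81723166e+01,  2.99244422e+01,  1.26967960e-02,
       -1.88832259e-04,  8.94161843e-06]), 'eef_pos': array([ 0.22798203, -0.52769031,  0.40390259]), 'tcp_rot': array([[ 9.17994299e-01,  3.96593356e-01, -4.21612605e-04],
       [ 3.96593510e-01, -9.17992982e-01,  1.57280538e-03],
       [ 2.36726753e-04, -1.61103520e-03, -9.99998674e-01]]), 'force': array([ 0.26550877, -0.21057983, -0.54720292]), 'wrist_torque': array([ 0.02111932, -0.04080632, -0.03085757]), 'gripper_force': 0.0, 'finger_gap': 0.08538987131646977}
pics
scene0.npz
top0.npz
```

View pics/top0.png

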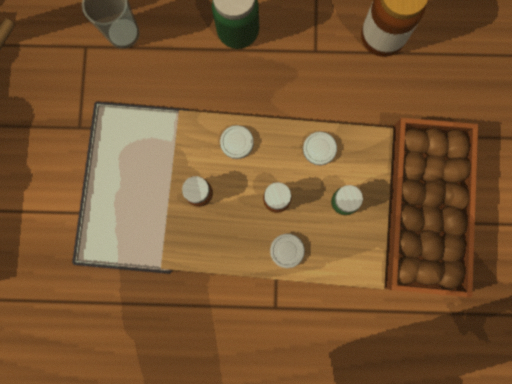

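View pics/scene0.png

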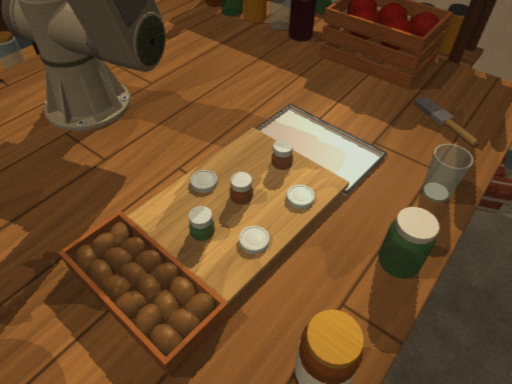

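The top view shows the tray at left (+y end). The far-lane lids are near (237,141) and (320,148), and the near-lane lid is near (287,250). The jars are near (196,190), (277,196) and (348,199), and the crate is at right.

```bash
cat > h.py <<'E'
from rig import robot
import cv2,numpy as np
def ray(n,uv,z):
    i=robot.camera_info(n); f=192/np.tan(np.radians(i["vertical_fov"]/2)); R=i["R"];t=i["t"]
    uv=np.atleast_2d(np.array(uv,float))
    d=np.c_[(uv[:,0]-i["cx"])/f,(uv[:,1]-i["cy"])/f,np.ones(len(uv))]@R; c=-R.T@t
    return c+d*((z-c[2])/d[:,2])[:,None]
def white(p,lo=130):
    h=cv2.cvtColor(p,cv2.COLOR_RGB2HSV)
    return cv2.morphologyEx(((h[...,1]<60)&(h[...,2]>lo)).astype(np.uint8),cv2.MORPH_OPEN,np.ones((3,3)))
def blobs(p,lo=130):
    n,l,s,c=cv2.connectedComponentsWithStats(white(p,lo)); r=[]
    for k in range(1,n):
        if 150<s[k,4]<3000:
            cs,_=cv2.findContours((l==k).astype(np.uint8),cv2.RETR_EXTERNAL,cv2.CHAIN_APPROX_NONE)
            e=cv2.fitEllipse(cs[0]); r.append((e[0],e[1],int(s[k,4])))
    return r
E
python3 - <<'E'
from h import *
for n in("top","scene"):
    p=np.load(n+"0.npz")["p"]; print(n)
    for c,ax,a in blobs(p):
        print(np.round(c,1),np.round(ax,1),a,ray(n,c,.042)[0].round(4),ray(n,c,.082)[0].round(4))
C=[(179,110),(394,126),(388,289),(163,270)]
print("board",ray("top",C,.03).round(4))
print("tray",ray("top",[(96,102),(75,264)],.013).round(4))
z=np.load("top0.npz")["d"]; i=robot.camera_info("top"); f=192/np.tan(np.radians(i["vertical_fov"]/2))
for u,v in [(237,141),(320,148),(287,250),(196,190),(277,196),(348,199),(250,230),(120,180)]:
    q=z[v,u]; print(u,v,(i["R"].T@(np.array([(u-i["cx"])/f*q,(v-i["cy"])/f*q,q])-i["t"])).round(4))
E
```

```text
top
[236.2 141.4] [31.2 31.7] 821 [0.649  0.0528 0.042 ] [0.6393 0.05   0.082 ]
[319.6 147.9] [31.3 32.3] 838 [ 0.6411 -0.0911  0.042 ] [ 0.6317 -0.0869  0.082 ]
[195. 189.] [24.  24.8] 501 [0.5642 0.1204 0.042 ] [0.5586 0.1143 0.082 ]
[277.2 195.2] [24.4 25.3] 521 [ 0.5572 -0.02    0.042 ] [ 0.5519 -0.0193  0.082 ]
[348.7 197.9] [24.5 25.8] 533 [ 0.5555 -0.1412  0.042 ] [ 0.5503 -0.1346  0.082 ]
[286.9 250.5] [31.7 32.2] 846 [ 0.4642 -0.0383  0.042 ] [ 0.4634 -0.0367  0.082 ]
scene
[334.9 151.5] [ 37.5 117.1] 2862 [0.6402 0.2068 0.042 ] [0.6582 0.1644 0.082 ]
[283.  145.5] [12.6 18.6] 206 [0.5364 0.1501 0.042 ] [0.5612 0.1113 0.082 ]
[203.3 179.4] [17.1 25.2] 369 [ 0.4677 -0.0426  0.042 ] [ 0.4969 -0.0687  0.082 ]
[240.5 179.4] [14.7 19.6] 249 [0.529  0.0061 0.042 ] [ 0.5543 -0.0233  0.082 ]
[435.8 191. ] [14.4 23.4] 290 [0.8658 0.2315 0.042 ] [0.869  0.1874 0.082 ]
[300.2 194.8] [19.8 26.5] 444 [0.6521 0.0482 0.042 ] [0.6693 0.0162 0.082 ]
[199.9 215. ] [16.6 21.3] 304 [ 0.5285 -0.1175  0.042 ] [ 0.5538 -0.1388  0.082 ]
[253.9 238.1] [24.  28.8] 579 [ 0.645  -0.0954  0.042 ] [ 0.6626 -0.1181  0.082 ]
board [[ 0.7064  0.1569  0.03  ]
 [ 0.6861 -0.2217  0.03  ]
 [ 0.4049 -0.2094  0.03  ]
 [ 0.4259  0.1704  0.03  ]]
tray [[0.7232 0.3119 0.013 ]
 [0.4315 0.3278 0.013 ]]
237 141 [0.65   0.0515 0.0411]
320 148 [ 0.641  -0.0918  0.0411]
287 250 [ 0.465  -0.0385  0.0424]
196 190 [0.5571 0.1127 0.0814]
277 196 [ 0.5506 -0.019   0.0817]
348 199 [ 0.5488 -0.1338  0.0802]
250 230 [0.4976 0.0249 0.0291]
120 180 [0.5826 0.2618 0.0035]
```

```bash
python3 -m handwheel '{"gripper":[-0.3,-0.3,-0.3,-0.3,-0.3,-0.3,-0.3,-0.3],"slide":[[0,0,0],[0,0,0],[0,0,0],[0,0,0],[0,0,0],[0,0,0],[0,0,0],[0,0,0]],"delta_rot":[[0,0,-0.02206],[0,0,-0.02206],[0,0,-0.02206],[0,0,-0.02206],[0,0,-0.02206],[0,0,-0.02206],[0,0,-0.02206],[0,0,-0.02206]]}'
cat >> h.py <<'E'
c=np.array([.5558,-.0259]); ex=np.array([.9986,-.0536]); ey=np.array([.0536,.9986])
def board(w): d=np.asarray(w)[:2]-c; return np.array([d@ex,d@ey])
def to(xb,yb,ztip):
    "slide in tool axes, in fractions of full scale, to put the (shut) fingertips at xb,yb in the board frame"
    o=robot.get_obs(); w=np.r_[c+xb*ex+yb*ey,ztip+.173]
    print("t",o["time_s"],"at",board(o["eef_pos"]).round(4),"tip z",round(o["eef_pos"][2]-.173,4),"gap",round(o["finger_gap"],4),"F",o["force"].round(1))
    print("heading",np.degrees(np.arctan2(*o["tcp_rot"][[1,0],0])).round(2),"zaxis",o["tcp_rot"][:,2].round(3))
    print("slide total",(o["tcp_rot"].T@(w-o["eef_pos"])/.25).round(4))
E
python3 -c "
from h import *
to(.09,.010,.10)"
```

```text
time_s: 0.9
eef_pos: [0.228, -0.5278, 0.4042]
tcp_rot: [[0.048, 0.999, -0.0], [0.999, -0.048, 0.001], [0.001, -0.0, -1.0]]
force: [-0.7, -0.1, -0.1]
finger_gap: 0.03
gripper_force: 0.0
t 0.9 at [-0.3005 -0.5187] tip z 0.2312 gap 0.03 F [-0.7 -0.1 -0.1]
heading 87.22 zaxis [-0.     0.001 -1.   ]
slide total [2.1062 1.5729 0.5263]
```

```bash
python3 -m handwheel '{"gripper":[-0.3,-0.3,-0.3,-0.3,-0.3,-0.3,-0.3,-0.3],"slide":[[0.13,0.098,0],[0.13,0.098,0],[0.13,0.098,0],[0.13,0.098,0],[0.13,0.098,0],[0.13,0.098,0],[0.13,0.098,0],[0.13,0.098,0]],"delta_rot":[[0,0,0],[0,0,0],[0,0,0],[0,0,0],[0,0,0],[0,0,0],[0,0,0],[0,0,0]]}' >/dev/null
python3 -m handwheel '{"gripper":[-0.3,-0.3,-0.3,-0.3,-0.3,-0.3,-0.3,-0.3],"slide":[[0.13,0.098,0],[0.13,0.098,0],[0.13,0.098,0],[0.13,0.098,0],[0.13,0.098,0],[0.13,0.098,0],[0.13,0.098,0],[0,0,0]],"delta_rot":[[0,0,0],[0,0,0],[0,0,0],[0,0,0],[0,0,0],[0,0,0],[0,0,0],[0,0,0]]}' >/dev/null
python3 -c "
from h import *
to(.09,.010,.10)"
```

```text
t 2.5 at [ 0.0693 -0.0277] tip z 0.2304 gap 0.0302 F [ 0.7 -0.9  0.7]
heading 87.2 zaxis [-0.     0.001 -1.   ]
slide total [0.1498 0.0838 0.5218]
```

```bash
python3 -m handwheel '{"gripper":[-0.3,-0.3,-0.3,-0.3,-0.3,-0.3,-0.3],"slide":[[0.075,0.042,0],[0.075,0.042,0.08],[0,0,0.16],[0,0,0.16],[0,0,0.14],[0,0,0.14],[0,0,0]],"delta_rot":[[0,0,-0.0004],[0,0,0],[0,0,0],[0,0,0],[0,0,0],[0,0,0],[0,0,0]]}' >/dev/null
python3 - <<'E'
from h import *
to(.09,.010,.033)
p,d=robot.camera("scene"); cv2.imwrite("pics/s1.png",cv2.resize(p[90:300,130:400,::-1],None,fx=2.9,fy=2.8))
p,d=robot.camera("top"); cv2.imwrite("pics/t1.png",p[:,:,::-1])
E
```

```text
t 3.2 at [0.0853 0.0057] tip z 0.0558 gap 0.0298 F [-0.6  0.1 -0.8]
heading 87.01 zaxis [-0.011  0.002 -1.   ]
slide total [0.017  0.02   0.0911]
```

View pics/s1.png

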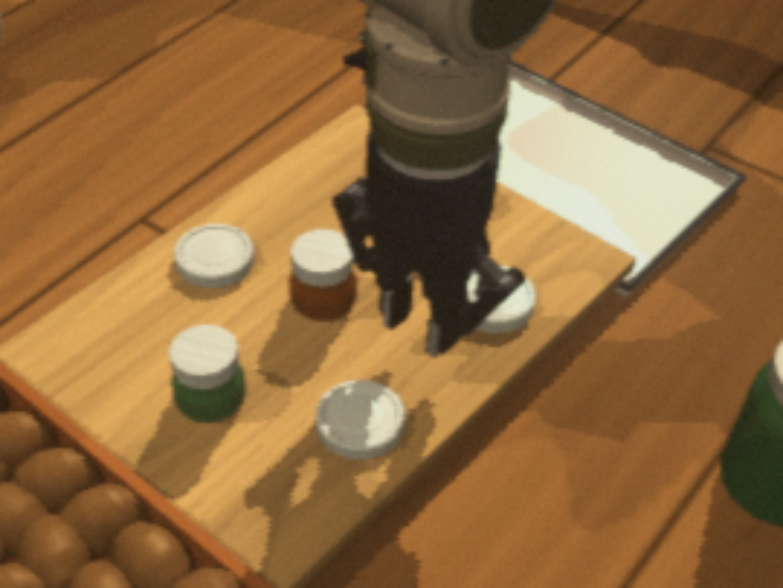

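The scene crop shows the fingers standing between the two far-lane lids, clear of the jars (left jar edge about (352,270)). Lowering now.

```bash
python3 -m handwheel '{"gripper":[-0.3,-0.3,-0.3,-0.3],"slide":[[0.017,0.018,0.04],[0,0,0.04],[0,0,0],[0,0,0]],"delta_rot":[[0,0,0],[0,0,0],[0,0,0],[0,0,0]]}' >/dev/null
python3 - <<'E'
from h import *
to(.09,.010,.033)
E
```

```text
t 3.7 at [0.0929 0.0103] tip z 0.0419 gap 0.0298 F [ 1.4 -0.3  1. ]
heading 87.05 zaxis [ 0. -0. -1.]
slide total [-0.0013 -0.0114  0.0355]
```

```bash
python3 -m handwheel '{"gripper":[-0.3,-0.3,-0.3],"slide":[[0,-0.01,0.016],[0,0,0.016],[0,0,0]],"delta_rot":[[0,0,0],[0,0,0],[0,0,0]]}' >/dev/null
python3 - <<'E'
from h import *
to(.09,.010,.033)
E
```

```text
t 4.0 at [0.0899 0.0102] tip z 0.0331 gap 0.0301 F [-0.3 -0.   0. ]
heading 87.04 zaxis [-0.001  0.    -1.   ]
slide total [-0.001   0.0003  0.0003]
```

```bash
python3 -m handwheel '{"gripper":[-0.3,-0.3,-0.3,-0.3,-0.3,-0.3,-0.3,-0.3],"slide":[[0.03,0,0],[0.03,0,0],[0.03,0,0],[0.02,0,0],[0.02,0,0],[0.02,0,0],[0.03,0,0],[0.03,0,0]],"delta_rot":[[0,0,0],[0,0,0],[0,0,0],[0,0,0],[0,0,0],[0,0,0],[0,0,0],[0,0,0]]}'
python3 -m handwheel '{"gripper":[-0.3,-0.3,-0.3,-0.3,-0.3,-0.3,-0.3,-0.3],"slide":[[0.03,0,0],[0.03,0,0],[0.03,0,0],[0.03,0,0],[0.03,0,0],[0.03,0,0],[0.03,0,0],[0.03,0,0]],"delta_rot":[[0,0,0],[0,0,0],[0,0,0],[0,0,0],[0,0,0],[0,0,0],[0,0,0],[0,0,0]]}' >/dev/null
python3 - <<'E'
from h import *
to(.09,.19,.034)
p,d=robot.camera("scene"); cv2.imwrite("pics/s2.png",cv2.resize(p[90:300,130:400,::-1],None,fx=2.9,fy=2.8))
E
```

```text
time_s: 4.8
eef_pos: [0.6493, 0.0324, 0.2067]
tcp_rot: [[0.052, 0.999, 0.0], [0.999, -0.052, -0.0], [-0.0, 0.0, -1.0]]
force: [0.5, -0.4, -1.6]
finger_gap: 0.0298
gripper_force: 0.1
t 5.6 at [0.0901 0.1234] tip z 0.0337 gap 0.0299 F [ 0.3 -0.2  1.1]
heading 87.04 zaxis [ 0. -0. -1.]
slide total [ 2.665e-01  2.000e-04 -1.300e-03]
```

View pics/s2.png

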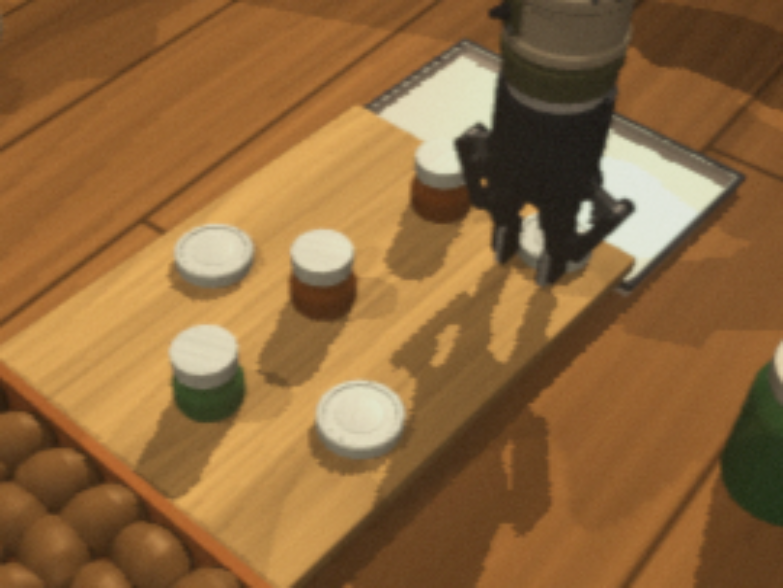

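The lid is in the notch, half hidden by the fingers at about (550,240), just short of the board end, and the other lids and jars are unmoved. Carrying on over the edge.

```bash
python3 -m handwheel '{"gripper":[-0.3,-0.3,-0.3,-0.3,-0.3,-0.3,-0.3,-0.3],"slide":[[0.03,0,0],[0.03,0,0],[0.035,0,0],[0.035,0,0],[0.035,0,0],[0.035,0,0],[0.035,0,0],[0.035,0,0]],"delta_rot":[[0,0,0],[0,0,0],[0,0,0],[0,0,0],[0,0,0],[0,0,0],[0,0,0],[0,0,0]]}'
python3 -m handwheel '{"gripper":[-0.3,-0.3,-0.3,-0.3],"slide":[[0.03,0,0],[0.03,0,0],[0,0,0],[0,0,0]],"delta_rot":[[0,0,0],[0,0,0],[0,0,0],[0,0,0]]}' >/dev/null
python3 - <<'E'
from h import *
to(.09,-.135,.13)
p,d=robot.camera("scene"); cv2.imwrite("pics/s3.png",cv2.resize(p[60:270,170:440,::-1],None,fx=2.9,fy=2.8))
E
```

```text
time_s: 6.45
eef_pos: [0.6558, 0.16, 0.2066]
tcp_rot: [[0.052, 0.999, -0.0], [0.999, -0.052, -0.0], [-0.0, -0.0, -1.0]]
force: [-0.0, 0.2, 0.2]
finger_gap: 0.0301
gripper_force: 0.0
t 6.85 at [0.0899 0.2054] tip z 0.0336 gap 0.0301 F [-0.1 -1.1 -0.2]
heading 87.06 zaxis [-0. -0. -1.]
slide total [-1.3617 -0.0028 -0.3851]
```

View pics/s3.png

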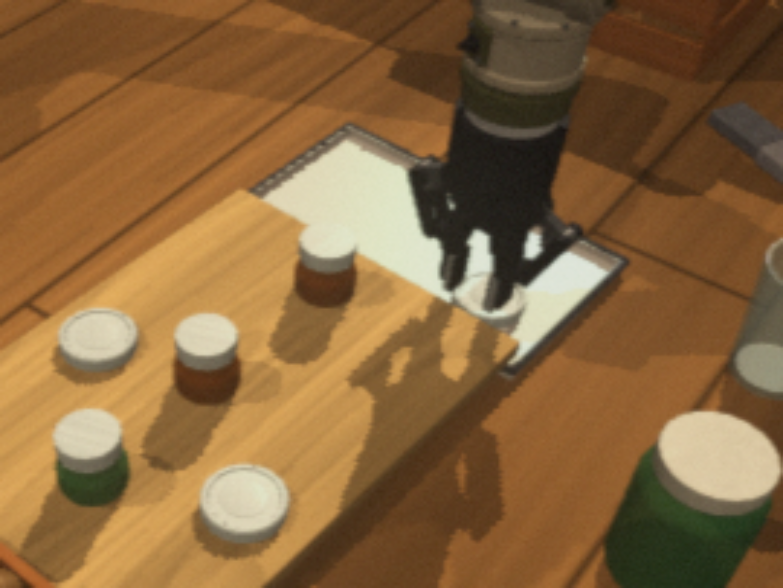

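The first lid lies in the tray at about (490,300) in the crop, close to the board end under the fingertips. Next is the rear lid of the same lane.

```bash
python3 -m handwheel '{"gripper":[-0.3,-0.3,-0.3,-0.3,-0.3,-0.3,-0.3,-0.3],"slide":[[0,0,-0.15],[0,0,-0.15],[-0.1,0,-0.08],[-0.18,0,0],[-0.18,0,0],[-0.18,0,0],[-0.18,0,0],[-0.18,0,0]],"delta_rot":[[0,0,0],[0,0,0],[0,0,0],[0,0,0],[0,0,0],[0,0,0],[0,0,0],[0,0,0]]}' >/dev/null
python3 -m handwheel '{"gripper":[-0.3,-0.3,-0.3,-0.3,-0.3,-0.3],"slide":[[-0.18,0,0],[-0.18,0,0],[0,0,0],[0,0,0.12],[0,0,0.12],[0,0,0]],"delta_rot":[[0,0,0],[0,0,0],[0,0,0],[0,0,0],[0,0,0],[0,0,0]]}' >/dev/null
python3 - <<'E'
from h import *
to(.09,-.135,.033)
for n in ("top","scene"):
    p,d=robot.camera(n)
    for c,ax,a in blobs(p,110): print(n,np.round(c),np.round(ax),a,board(ray(n,c,.042)[0]).round(4),board(ray(n,c,.082)[0]).round(4))
E
```

```text
t 8.3 at [ 0.0885 -0.1343] tip z 0.0643 gap 0.0299 F [-0.8  0.4 -0.3]
heading 87.0 zaxis [-0.008  0.003 -1.   ]
slide total [-0.003   0.0072  0.125 ]
top [112. 113.] [17. 23.] 295 [0.1232 0.3047] [0.112  0.2907]
top [152. 139.] [31. 33.] 827 [0.0818 0.2299] [0.0726 0.2195]
top [319. 148.] [32. 32.] 835 [ 0.0885 -0.0603] [ 0.0789 -0.0567]
top [195. 189.] [25. 25.] 520 [1.000e-04 1.463e-01] [-0.0052  0.1399]
top [277. 196.] [25. 25.] 536 [0.0005 0.0058] [-0.0048  0.0062]
top [140. 229.] [49. 80.] 2814 [-0.0753  0.2327] [-0.0769  0.2222]
top [287. 250.] [33. 33.] 885 [-0.0907 -0.0173] [-0.0916 -0.0158]
scene [436. 191.] [15. 25.] 330 [0.2956 0.274 ] [0.3012 0.2301]
scene [256. 239.] [23. 25.] 355 [ 0.0971 -0.0626] [ 0.1156 -0.0845]
```

```bash
python3 -m handwheel '{"gripper":[-0.3,-0.3,-0.3,-0.3,-0.3],"slide":[[0,0.003,0.05],[0,0,0.04],[0,0,0.01],[0,0,0],[0,0,0]],"delta_rot":[[0,0,0],[0,0,0],[0,0,0],[0,0,0],[0,0,0]]}' >/dev/null
python3 - <<'E'
from h import *
to(.09,-.135,.033)
E
```

```text
t 8.9 at [ 0.0915 -0.1347] tip z 0.0439 gap 0.03 F [ 0.  -0.3  1.1]
heading 87.05 zaxis [ 0. -0. -1.]
slide total [-0.0011 -0.0059  0.0438]
```

```bash
python3 -m handwheel '{"gripper":[-0.3,-0.3,-0.3,-0.3],"slide":[[0,-0.006,0.02],[0,0,0.02],[0,0,0.002],[0,0,0]],"delta_rot":[[0,0,0],[0,0,0],[0,0,0],[0,0,0]]}'
python3 -m handwheel '{"gripper":[-0.3,-0.3,-0.3,-0.3,-0.3,-0.3,-0.3,-0.3],"slide":[[0.03,0,0],[0.03,0,0],[0.03,0,0],[0.02,0,0],[0.02,0,0],[0.02,0,0],[0.03,0,0],[0.03,0,0]],"delta_rot":[[0,0,0],[0,0,0],[0,0,0],[0,0,0],[0,0,0],[0,0,0],[0,0,0],[0,0,0]]}'
python3 -c "
from h import *
to(.09,.205,.033)"
```

```text
time_s: 9.3
eef_pos: [0.6381, -0.1653, 0.2058]
tcp_rot: [[0.052, 0.999, -0.001], [0.999, -0.052, 0.0], [0.0, -0.001, -1.0]]
force: [0.0, -0.2, 0.6]
finger_gap: 0.0299
gripper_force: 0.0
time_s: 10.1
eef_pos: [0.6411, -0.1124, 0.2062]
tcp_rot: [[0.052, 0.999, 0.0], [0.999, -0.052, -0.0], [-0.0, 0.0, -1.0]]
force: [1.1, -0.4, 0.2]
finger_gap: 0.0301
gripper_force: 0.1
t 10.1 at [ 0.0898 -0.0818] tip z 0.0332 gap 0.0301 F [ 1.1 -0.4  0.2]
heading 87.03 zaxis [ 0. -0. -1.]
slide total [1.1472e+00 3.0000e-03 7.0000e-04]
```

```bash
for i in 1; do
python3 -m handwheel '{"gripper":[-0.3,-0.3,-0.3,-0.3,-0.3,-0.3,-0.3,-0.3],"slide":[[0.035,0,0],[0.04,0,0],[0.04,0,0],[0.04,0,0],[0.04,0,0],[0.04,0,0],[0.04,0,0],[0.04,0,0]],"delta_rot":[[0,0,0],[0,0,0],[0,0,0],[0,0,0],[0,0,0],[0,0,0],[0,0,0],[0,0,0]]}' >/dev/null
python3 -m handwheel '{"gripper":[-0.3,-0.3,-0.3,-0.3,-0.3,-0.3,-0.3,-0.3],"slide":[[0.04,0,0],[0.04,0,0],[0.04,0,0],[0.04,0,0],[0.04,0,0],[0.04,0,0],[0.04,0,0],[0.04,0,0]],"delta_rot":[[0,0,0],[0,0,0],[0,0,0],[0,0,0],[0,0,0],[0,0,0],[0,0,0],[0,0,0]]}' >/dev/null
done
python3 - <<'E'
from h import *
to(.09,.205,.033)
p,d=robot.camera("scene"); cv2.imwrite("pics/s4.png",cv2.resize(p[60:270,170:440,::-1],None,fx=2.9,fy=2.8))
E
```

```text
t 11.7 at [0.0894 0.0773] tip z 0.0332 gap 0.0301 F [-0.2 -0.5  0.2]
heading 87.04 zaxis [-0. -0. -1.]
slide total [0.5108 0.0032 0.0006]
```

View pics/s4.png

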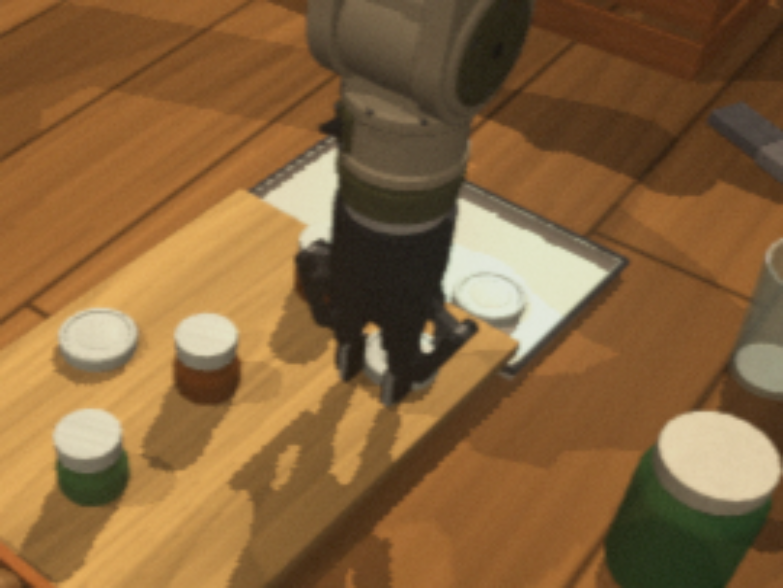

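The second lid is in the notch at about (400,360), and lid one lies flat in the tray at (490,298). Pushing on over the end.

```bash
python3 -m handwheel '{"gripper":[-0.3,-0.3,-0.3,-0.3,-0.3,-0.3,-0.3,-0.3],"slide":[[0.035,0,0],[0.035,0,0],[0.035,0,0],[0.035,0,0],[0.035,0,0],[0.035,0,0],[0.035,0,0],[0.035,0,0]],"delta_rot":[[0,0,0],[0,0,0],[0,0,0],[0,0,0],[0,0,0],[0,0,0],[0,0,0],[0,0,0]]}'
python3 -m handwheel '{"gripper":[-0.3,-0.3,-0.3,-0.3,-0.3,-0.3,-0.3,-0.3],"slide":[[0.035,0,0],[0.035,0,0],[0.035,0,0],[0.035,0,0],[0.035,0,0],[0.035,0,0],[0.03,0,0],[0,0,0]],"delta_rot":[[0,0,0],[0,0,0],[0,0,0],[0,0,0],[0,0,0],[0,0,0],[0,0,0],[0,0,0]]}'
python3 - <<'E'
from h import *
to(-.09,-.09,.13)
p,d=robot.camera("scene"); cv2.imwrite("pics/s5.png",cv2.resize(p[60:270,170:440,::-1],None,fx=2.9,fy=2.8))
E
```

```text
time_s: 12.55
eef_pos: [0.6529, 0.1163, 0.2062]
tcp_rot: [[0.052, 0.999, 0.0], [0.999, -0.052, -0.0], [-0.0, 0.0, -1.0]]
force: [-0.2, -0.7, -1.1]
finger_gap: 0.0301
gripper_force: 0.1
time_s: 13.35
eef_pos: [0.6559, 0.1767, 0.2061]
tcp_rot: [[0.05, 0.999, 0.0], [0.999, -0.05, 0.0], [0.0, 0.0, -1.0]]
force: [-0.0, -0.2, 0.3]
finger_gap: 0.03
gripper_force: 0.0
t 13.35 at [0.0891 0.2077] tip z 0.0331 gap 0.03 F [-0.  -0.2  0.3]
heading 87.12 zaxis [ 0.  0. -1.]
slide total [-1.1882 -0.7203 -0.3878]
```

View pics/s5.png

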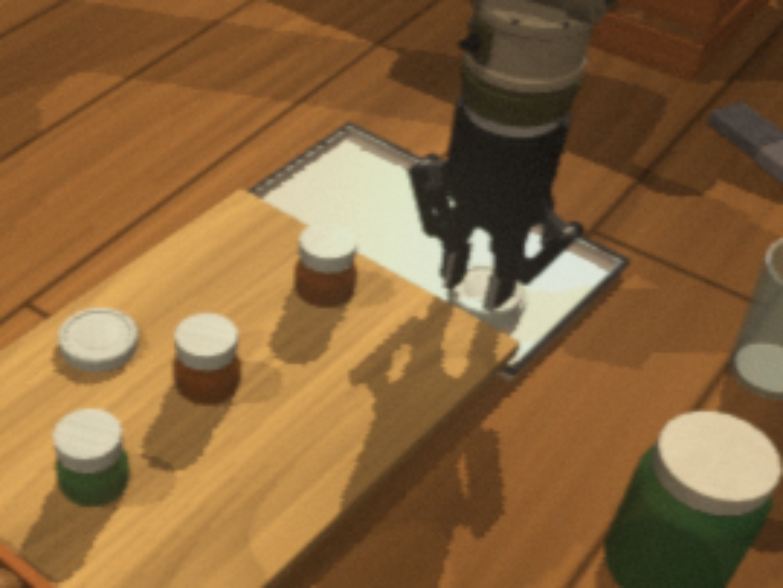

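The second lid has dropped onto the first in the tray at about (488,285). Going round over the jars to the near-lane lid.

```bash
python3 -m handwheel '{"gripper":[-0.3,-0.3,-0.3,-0.3,-0.3,-0.3,-0.3,-0.3],"slide":[[0,0,-0.15],[0,0,-0.15],[0,0,-0.1],[-0.15,-0.09,0],[-0.15,-0.09,0],[-0.15,-0.09,0],[-0.15,-0.09,0],[-0.15,-0.09,0]],"delta_rot":[[0,0,0],[0,0,0],[0,0,0],[0,0,0],[0,0,0],[0,0,0],[0,0,0],[0,0,0]]}' >/dev/null
python3 -m handwheel '{"gripper":[-0.3,-0.3,-0.3,-0.3,-0.3],"slide":[[-0.15,-0.09,0],[-0.15,-0.09,0],[-0.138,-0.09,0],[0,0,0],[0,0,0]],"delta_rot":[[0,0,0],[0,0,0],[0,0,0],[0,0,0],[0,0,0]]}' >/dev/null
python3 - <<'E'
from h import *
to(-.09,-.09,.033)
p,d=robot.camera("top"); cv2.imwrite("pics/t5.png",p[:,:,::-1])
for c,ax,a in blobs(p,110): print(np.round(c),np.round(ax),a,board(ray("top",c,.028)[0]).round(4),board(ray("top",c,.042)[0]).round(4),board(ray("top",c,.082)[0]).round(4))
i=robot.camera_info("top"); f=192/np.tan(np.radians(i["vertical_fov"]/2))
for v in (127,133,139,145,151):
    r=[]
    for u in range(132,180,6):
        q=d[v,u]; r.append(round(1000*(i["R"].T@(np.array([(u-i["cx"])/f*q,(v-i["cy"])/f*q,q])-i["t"]))[2]))
    print(v,r)
E
```

```text
t 14.7 at [-0.0906 -0.0919] tip z 0.1335 gap 0.03 F [ 0.1 -0.2 -0.7]
heading 86.87 zaxis [ 0.001 -0.    -1.   ]
slide total [0.0078 0.0022 0.4021]
[117. 121.] [31. 61.] 1108 [0.1131 0.2995] [0.1094 0.2947] [0.0988 0.2812]
[153. 139.] [32. 36.] 959 [0.086  0.2308] [0.0828 0.2272] [0.0735 0.217 ]
[195. 189.] [25. 25.] 519 [0.0019 0.1485] [0.     0.1462] [-0.0053  0.1399]
[277. 196.] [24. 25.] 509 [0.0023 0.0058] [0.0004 0.006 ] [-0.0049  0.0064]
[346. 195.] [18. 25.] 369 [ 0.0118 -0.1132] [ 0.0098 -0.1111] [ 0.0041 -0.1051]
[145. 239.] [40. 79.] 2122 [-0.0903  0.2264] [-0.0906  0.2229] [-0.0915  0.2129]
[287. 251.] [32. 33.] 877 [-0.0906 -0.0179] [-0.0909 -0.0173] [-0.0918 -0.0158]
127 [4, 4, 16, 25, 28, 27, 31, 3]
133 [3, 5, 27, 26, 26, 29, 25, 4]
139 [5, 15, 27, 29, 29, 27, 27, 6]
145 [3, 14, 28, 27, 27, 29, 28, 3]
151 [3, 3, 17, 26, 28, 28, 4, 30]
```

View pics/t5.png

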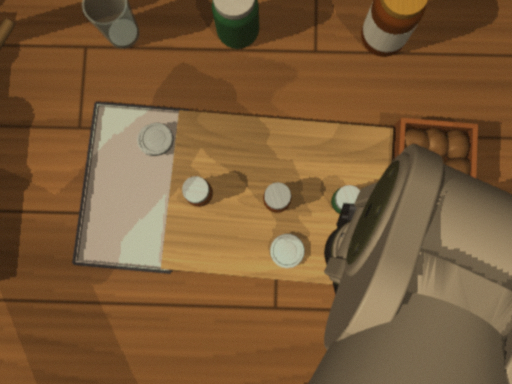

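The top view shows the two lids stacked flat at (155,139), with their top at z about 28 mm, so both undersides are at most 16 mm and inside the tray limits. The third lid is at (287,251), and the hand is beside the jar at (346,197). I'll narrow the gap a bit and shift away from the jars.

```bash
python3 -m handwheel '{"gripper":[-0.43,-0.43,-0.43,-0.43,-0.43,-0.43,-0.43,-0.43],"slide":[[0.048,-0.026,0],[0,0,0.1],[0,0,0.1],[0,0,0.1],[0,0,0.05],[0,0,0.02],[0,0,0],[0,0,0]],"delta_rot":[[0,0,0],[0,0,0],[0,0,0],[0,0,0],[0,0,0],[0,0,0],[0,0,0],[0,0,0]]}' >/dev/null
python3 -c "
from h import *
to(-.097,-.08,.033)"
```

```text
t 15.55 at [-0.0963 -0.0782] tip z 0.0413 gap 0.0243 F [0.7 0.6 0.4]
heading 87.12 zaxis [ 0.001 -0.    -1.   ]
slide total [-0.0071 -0.003   0.0332]
```

```bash
python3 -m handwheel '{"gripper":[-0.43,-0.43,-0.43,-0.43],"slide":[[0,0,0.016],[0,0,0.016],[0,0,0],[0,0,0]],"delta_rot":[[0,0,0],[0,0,0],[0,0,0],[0,0,0]]}'
python3 -m handwheel '{"gripper":[-0.43,-0.43,-0.43,-0.43,-0.43,-0.43,-0.43,-0.43],"slide":[[0.03,0,0],[0.02,0,0],[0.02,0,0],[0.02,0,0],[0.02,0,0],[0.02,0,0],[0.03,0,0],[0.03,0,0]],"delta_rot":[[0,0,0],[0,0,0],[0,0,0],[0,0,0],[0,0,0],[0,0,0],[0,0,0],[0,0,0]]}'
python3 -m handwheel '{"gripper":[-0.43,-0.43,-0.43,-0.43,-0.43,-0.43,-0.43,-0.43],"slide":[[0.035,0,0],[0.035,0,0],[0.035,0,0],[0.035,0,0],[0.035,0,0],[0.035,0,0],[0.035,0,0],[0.035,0,0]],"delta_rot":[[0,0,0],[0,0,0],[0,0,0],[0,0,0],[0,0,0],[0,0,0],[0,0,0],[0,0,0]]}' >/dev/null
python3 - <<'E'
from h import *
to(-.095,.208,.033)
p,d=robot.camera("scene"); cv2.imwrite("pics/s6.png",cv2.resize(p[60:270,170:440,::-1],None,fx=2.9,fy=2.8))
E
```

```text
time_s: 15.95
eef_pos: [0.4549, -0.0996, 0.2057]
tcp_rot: [[0.052, 0.999, -0.0], [0.999, -0.052, -0.0], [-0.0, -0.0, -1.0]]
force: [0.2, 1.2, 0.1]
finger_gap: 0.0244
gripper_force: 0.0
time_s: 16.75
eef_pos: [0.4575, -0.0515, 0.2057]
tcp_rot: [[0.052, 0.999, 0.0], [0.999, -0.052, -0.0], [-0.0, 0.0, -1.0]]
force: [0.1, 0.3, -0.1]
finger_gap: 0.0241
gripper_force: 0.1
t 17.55 at [-0.097   0.0394] tip z 0.0327 gap 0.0244 F [ 0.3 -0.6 -0.3]
heading 87.04 zaxis [-0. -0. -1.]
slide total [ 0.6746  0.0094 -0.0014]
```

View pics/s6.png

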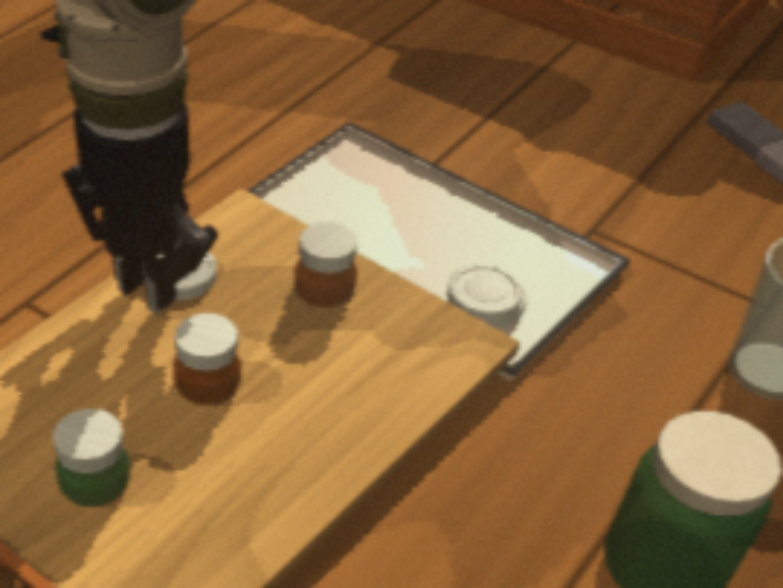

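The third lid is in front of the fingers at about (190,280), and the stack is in the tray at (485,290). All jars are in place. Pushing on to the end.

```bash
python3 -m handwheel '{"gripper":[-0.43,-0.43,-0.43,-0.43,-0.43,-0.43,-0.43,-0.43],"slide":[[0.035,0,0],[0.035,0.002,0],[0.035,0.002,0],[0.035,0.002,0],[0.035,0.002,0],[0.035,0,0],[0.035,0,0],[0.035,0,0]],"delta_rot":[[0,0,0],[0,0,0],[0,0,0],[0,0,0],[0,0,0],[0,0,0],[0,0,0],[0,0,0]]}'
python3 -m handwheel '{"gripper":[-0.43,-0.43,-0.43,-0.43,-0.43,-0.43,-0.43,-0.43],"slide":[[0.035,0,0],[0.035,0,0],[0.035,0,0],[0.035,0,0],[0.035,0,0],[0.035,0,0],[0.035,0,0],[0.035,0,0]],"delta_rot":[[0,0,0],[0,0,0],[0,0,0],[0,0,0],[0,0,0],[0,0,0],[0,0,0],[0,0,0]]}'
python3 -m handwheel '{"gripper":[-0.43,-0.43,-0.43,-0.43,-0.43],"slide":[[0.035,0,0],[0.035,0,0],[0.035,0,0],[0.035,0,0],[0,0,0]],"delta_rot":[[0,0,0],[0,0,0],[0,0,0],[0,0,0],[0,0,0]]}'
python3 - <<'E'
from h import *
to(-.095,.0,.17)
E
```

```text
time_s: 18.4
eef_pos: [0.4667, 0.0884, 0.2056]
tcp_rot: [[0.052, 0.999, -0.0], [0.999, -0.052, -0.0], [-0.0, -0.0, -1.0]]
force: [0.7, 0.8, 0.7]
finger_gap: 0.0245
gripper_force: 0.0
time_s: 19.2
eef_pos: [0.4703, 0.1583, 0.2056]
tcp_rot: [[0.052, 0.999, -0.0], [0.999, -0.052, -0.0], [-0.0, -0.0, -1.0]]
force: [-0.4, -0.1, 0.3]
finger_gap: 0.0243
gripper_force: 0.0
time_s: 19.7
eef_pos: [0.4722, 0.1935, 0.2057]
tcp_rot: [[0.05, 0.999, 0.0], [0.999, -0.05, 0.0], [0.0, 0.0, -1.0]]
force: [-0.5, -0.6, -0.2]
finger_gap: 0.0246
gripper_force: 0.0
t 19.7 at [-0.0953  0.2147] tip z 0.0327 gap 0.0246 F [-0.5 -0.6 -0.2]
heading 87.12 zaxis [ 0.  0. -1.]
slide total [-0.8585 -0.0016 -0.5494]
```

Raise, back off, and look.

```bash
python3 -m handwheel '{"gripper":[-0.43,-0.43,-0.43,-0.43,-0.43,-0.43,-0.43,-0.43],"slide":[[0,0,-0.15],[0,0,-0.15],[0,0,-0.15],[-0.15,0,-0.1],[-0.18,0,0],[-0.18,0,0],[-0.18,0,0],[-0.18,0,0]],"delta_rot":[[0,0,0],[0,0,0],[0,0,0],[0,0,0],[0,0,0],[0,0,0],[0,0,0],[0,0,0]]}' >/dev/null
python3 -m handwheel '{"gripper":[-0.43,-0.43,-0.43,-0.43],"slide":[[-0.18,0,0],[-0.18,0,0],[0,0,0],[0,0,0]],"delta_rot":[[0,0,0],[0,0,0],[0,0,0],[0,0,0]]}' >/dev/null
python3 - <<'E'
from h import *
to(-.095,.0,.17)
p,d=robot.camera("top"); cv2.imwrite("pics/t6.png",p[:,:,::-1])
for c,ax,a in blobs(p,110): print(np.round(c),np.round(ax),a,board(ray("top",c,.016)[0]).round(4),board(ray("top",c,.028)[0]).round(4),board(ray("top",c,.082)[0]).round(4))
i=robot.camera_info("top"); f=192/np.tan(np.radians(i["vertical_fov"]/2))
for y0,x0 in ((115,126),(225,114)):
  for v in range(y0,y0+50,6):
    r=[]
    for u in range(x0,x0+60,6):
        q=d[v,u]; r.append(round(1000*(i["R"].T@(np.array([(u-i["cx"])/f*q,(v-i["cy"])/f*q,q])-i["t"]))[2]))
    print(v,r)
E
```

```text
t 20.9 at [-0.095 -0.095] tip z 0.17 gap 0.0243 F [ 0.3  0.9 -0. ]
heading 86.85 zaxis [-0.  0. -1.]
slide total [ 3.799e-01 -5.000e-04  3.000e-04]
[114. 119.] [25. 46.] 775 [0.1201 0.3086] [0.1169 0.3045] [0.1024 0.2859]
[154. 138.] [32. 36.] 961 [0.089  0.2337] [0.0862 0.2306] [0.0737 0.2168]
[195. 189.] [25. 25.] 531 [0.0035 0.1503] [0.0019 0.1484] [-0.0053  0.1399]
[277. 196.] [25. 25.] 514 [0.0039 0.0055] [0.0023 0.0057] [-0.0049  0.0062]
[144. 238.] [42. 89.] 2368 [-0.0882  0.2318] [-0.0885  0.2287] [-0.0899  0.215 ]
[348. 197.] [23. 28.] 499 [ 0.0107 -0.1177] [ 0.009  -0.1159] [ 0.0014 -0.1075]
115 [3, 5, 4, 5, 4, 4, 2, 5, 3, 30]
121 [2, 5, 5, 4, 4, 5, 5, 5, 6, 34]
127 [5, 4, 7, 15, 26, 25, 28, 28, 3, 31]
133 [3, 3, 4, 26, 26, 27, 29, 25, 3, 27]
139 [1, 6, 15, 26, 28, 26, 27, 24, 4, 28]
145 [5, 5, 15, 29, 27, 27, 29, 29, 5, 29]
151 [3, 3, 6, 14, 28, 32, 30, 6, 32, 31]
157 [7, 5, 7, 4, 4, 1, 6, 5, 28, 29]
163 [3, 4, 3, 5, 6, 4, 0, 5, 28, 30]
225 [3, 4, 4, 4, 4, 4, 6, 4, 2, 31]
231 [5, 5, 4, 4, 17, 12, 15, 18, 3, 32]
237 [3, 4, 5, 14, 16, 13, 15, 16, 14, 30]
243 [5, 3, 2, 15, 16, 15, 13, 16, 18, 29]
249 [5, 4, 3, 14, 15, 16, 17, 17, 17, 25]
255 [3, 2, 2, 5, 16, 16, 14, 16, 28, 30]
261 [3, 5, 2, 6, 3, 3, 2, 7, 30, 28]
267 [14, 14, 12, 12, 13, 13, 5, 3, 31, 32]
273 [2, 1, 1, 1, 0, -1, 0, 0, -1, 14]
```

View pics/t6.png

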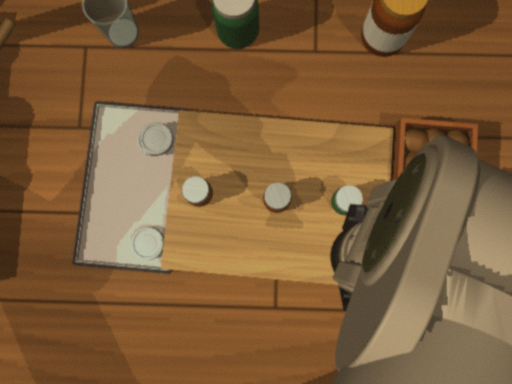

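The third lid lies flat at (148,242) with its top at 15 mm. The other two are stacked flat at (155,138) with the upper one's underside at about 16 mm. All three are about 30 mm from the tray's centre line in y (limit 57 mm), the jars are unmoved and the arm is clear.

```bash
python3 -c "
from h import *
print(board(ray('top',(148,242),.016)[0]), robot.finish_job())"
```

```text
the job is handed in; nothing more can be done
[-0.09501905  0.22314858] None
```

The job is handed in at about 21 s: by my last measurement all three lids lie flat in the tray (two of them stacked) and the jars stand where they were; the judge's verdict was not shown.

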